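# Seat the adapter plate on the shaker's locating pins

## Robot

A 6-joint arm with a two-finger parallel gripper is mounted at the origin on a cart in front of the work surface, level with it; the furniture and walls round the work are solid. World frame = base frame: x ahead of the robot, y to its left, z up, the work surface at z = 0. Lengths are in mm, angles in degrees, forces in N, time in s.
With the tool pointing down it reaches from about 350 to 850 mm from the base axis. Payload 8.1 kg.
Tool frame: the origin (TCP) lies between the finger pads; the fingertips stand 25 mm ahead of it and the grasp point (between the pads) lies 6 mm ahead of it (r.tcp_to_tips is the distance from the TCP to the fingertips, in mm); z points along the fingers, y is the line along which they close (so a half turn about z gives the same grasp; the last joint's range is limited). The gripper opens to 85 mm and grips with 20 to 120 N. Pads are 22 mm wide; open, the fingers measure 114 mm over their backs; the gripper's body (76 mm by 85 mm) begins 54 mm behind the grasp point. The pads swing forward as they close: fully open they stand 13 mm farther back than shut.
Start: joints at [-72.674, 7.471, 85.268, -0, 87.261, -4.893], TCP at [226.912, -555.443, 256.292] pointing down, gripper open.
Joint ranges: [-169.43, 169.43], [-51.17, 129.36], [1.28, 143.12], [-76.62, 256.62], [0, 156.53], [-152.29, 152.29]. Speed limits (degrees/s): [136.94, 136.94, 159.86, 180, 180, 180].

## Interface

Orientations are given as [roll, pitch, yaw] about the fixed x, y, z axes, in that order (R = Rz(yaw) Ry(pitch) Rx(roll)).
In Python, from bench import r gives the robot as it stands.
- The arm moves only by the tool apply_moves, never from a script. Its arguments are lists of equal length, an entry for each row: "angular": the turn, a rotation vector about the world's x, y, z in units of 8 degrees (1.0 is 8 degrees), a list of three; "travel": the shift along the world's x, y, z in units of 40 mm (1.0 is 40 mm), a list of three; "jaw": the opening, from 0 (shut) to 1 (fully open). A call has 1 to 20 rows; each row shifts and turns the commanded pose from where the row before left it; what a row does not reach is not made up. A row lasts 1/8 s, in which the tool goes at most 62.5 mm and 10.7 degrees, less where a joint would pass 70% of its speed; a pose out of reach is approached as far as the arm can. A call is refused whole if a number of a shift passes 1 or a number of a turn 1, either way. A call with a gripper value outside its range is refused whole. The fingers move at their own pace and stop on an object; "force" is the grip in N (left out, the last holds). Time passes only in rows, so rows that do not move let the fingers close. It gives the time, the measured TCP pose, the force, the opening and the grip force at its end, in the units of the state.
- r.sense(): the state, without advancing time (a new reading comes with each control period).
- r.snapshot(name): name is "scene" or "top" or "wrist"; returns a dict with "color" (420x560x3 uint8, red, green, blue), "fx", "fy", "cx", "cy" (pixels), "R" (3x3) and "t" (3): a world point X has camera coordinates R X + t; the wrist camera has in their place "mount" (4x4, takes a point from camera to tool coordinates, whose origin is the TCP and whose axes are the flange's). Camera axes: x right, y down, z forward; pixel columns grow to the right and rows downward; lengths in mm; the calibration is good to about 2 mm. A picture is of the moment at which its call begins: read the wrist's pose just before it. There is no depth.
- r.hand_in(): hands the job in; it is judged then, once.
The state is a dict: "time": time; "joint_pos": joint angles; "qd": joint speeds; "joint_efforts": joint torques, N m; "tool_pos": TCP position; "tcp_rot": TCP orientation; "ft_force": force on the tool from outside, world axes, zero at the start; "wrist_torque": the same for the moment, N m; "finger_gap": finger opening in mm; "grip_force": force on a finger pad.
Only numpy, scipy, OpenCV 4.12 (cv2) and the standard library are available. Lean on these libraries where they do the work, as an engineer would, in place of code of your own. Each camera call takes 0.05 s, during which the arm holds its last target. There are 200 camera calls.

## Task

The blue adapter plate has been left sitting crooked on top of the shaker's four locating pins. Without picking it up, slide it across the pin tops until it drops over all four, then make sure it lies flat and flush on the shaker's platform and leave it there. Do it gently: do not ram the plate against the pins, and leave the bottle and the timer where they are.

Things in the scene. Friction and masses are not known exactly. Their poses are not given: they have to be found in the camera images.
- shaker: reciprocating bench shaker standing on the bench: white housing 160 x 164 x 115 mm (its x, y, z). Origin: centre of its underside; z up; -x is the front with black panel, display and knob; y is the stroke axis, along which the aluminium platform on top rides. All is locked and does not move.
- deck (a point): on the housing's vertical centre line, level with the platform's upper face, 130 mm above the bench; axes as the shaker. The platform (112 x 126 mm) has the housing's yaw and x centre, but has stopped anywhere up to 10 mm either way along y from here: not reported, feel for it. Its four steel pins stand at x +-40, y +-34 mm from its own centre: 10 mm thick, 8 mm high, top 2 mm tapering to 7 mm.
- adapter_centre (a point): centre (half-way up) of the loose blue metal adapter plate, 132 x 150 x 10 mm (its x, y, z), 0.25 to 0.42 kg. It starts level on the pin tops, this point 13 mm above the deck point, 6 to 16 mm from the platform's centre towards -x and 11 to 29 mm towards +y, turned up to 0.07 rad. Seated, with its x axis along the shaker's, it overhangs the platform and this point is 5 mm above the deck point.
- adapter_top (a point): centre of the adapter plate's top face, 5 mm above its centre. Four through holes of 13.5 mm at x +-40, y +-34 mm fit the pins. Lips 6 mm high and 4 mm thick stand at the corners; the middle 80 x 100 mm is clear for pressing. The plate slides on the pin tops at a push of about 1 to 5 N on any edge, and sinks 8 mm when all four holes meet the pins.
- blue_cap_bottle: small white reagent bottle with a blue cap, 42 mm diameter, 71 mm high, bystander; origin: centre of its underside
- timer: white kitchen-type timer with three buttons, 64 x 68 x 20 mm, bystander; origin: centre of its underside

How it is judged (in metres and radians):
At the end, for the whole second after the job is handed in: The adapter plate is down over all four pins: its centre within 2 mm of the seated height (5 mm above the deck point), tilted less than 0.025 rad, within 15 mm of the housing's centre seen from above and in line with it to 0.08 rad, and at rest (z of adapter_centre in the frame of shaker between 0.133 and 0.137 m and horizontal distance between adapter_centre and shaker below 0.015 m and angle between adapter_centre's own z axis and vertical below 0.025 rad and angle between the x axis of adapter_centre and the x axis of shaker, either way round below 0.08 rad and linear speed of adapter below 0.02 m/s); the robot touches nothing.
It fails at once if the adapter plate is picked up: its centre rises more than 20 mm above its starting height on the pin tops (z of adapter_centre in the frame of shaker above 0.163 m).
It fails at once if the plate is rammed against the pins: it presses on the locating pins with more than 20 N (contact force between adapter and pins above 20 N).
It fails at once if the bottle or the timer is moved by more than 25 mm (distance of any of blue_cap_bottle, timer from where it was at the start of the episode above 0.025 m).
It also fails if it takes over 54 s, if anything falls off the work surface, if the arm or the gripper's body presses on something with over 40 N, if the wrist force passes 120 N, or if a joint passes its speed limit or range.

## Working session

There is one attempt and no reset: what is moved stays moved. The work goes in short steps, Python scripts to look and compute and a tool call to move; the robot and the scene stay as the last step left them, time stands still between calls to the robot, and variables do not carry over. Pictures are saved under pics/ and viewed, at most 10 in all, crops included, and the job is handed in when it is done.

Besides the shell and the picture viewer there is one more tool, called after ">>>" by a JSON object that holds its "method" and its "body". apply_moves: Moves the arm, as the interface text tells. Its arguments: {"type":"object","properties":{"angular":{"type":"array"},"travel":{"type":"array"},"jaw":{"type":"array"},"force":{"type":"number"}},"required":["angular","travel","jaw"]}

```bash
mkdir -p pics; ls; python3 - <<'E'
from bench import r
import cv2,numpy as np,pickle
for n in("scene","top"):
    s=r.snapshot(n); pickle.dump(s,open(f"pics/{n}.pkl","wb"))
    cv2.imwrite(f"pics/{n}0.png",s["color"][:,:,::-1]); print(n,s["fx"],np.round(s["R"],3).tolist(),s["t"])
print(r.sense(), r.tcp_to_tips)
E
```

```text
pics
scene 396.36433220774205 [[0.405, -0.914, 0.011], [-0.777, -0.351, -0.522], [0.481, 0.203, -0.853]] [-443.95352758  476.64025205  674.42414913]
top 533.692366780035 [[-0.021, -0.999, 0.024], [-0.993, 0.018, -0.117], [0.117, -0.026, -0.993]] [-187.3299057   666.38546589  878.15773491]
{'time': 0.1, 'joint_pos': array([-7.26741742e+01,  7.51240208e+00,  8.53245944e+01, -5.97211088e-04,
        8.72630279e+01, -4.89200727e+00]), 'qd': array([-0.02965057, -0.01992361, -0.09015   ,  0.03622738, -0.04531353,
        0.04395322]), 'joint_efforts': array([ 4.98167774e-04, -5.70952141e+01, -5.01942587e+01, -2.12096215e-04,
        8.15653388e-03,  1.09002183e-06]), 'tool_pos': array([ 226.76330131, -554.98638714,  255.31751101]), 'tcp_rot': array([-1.79900289e+02, -7.93556074e-03,  2.22178552e+01]), 'ft_force': array([ 0.20010333, -1.74887155,  0.0761437 ]), 'wrist_torque': array([-0.01688621, -0.0076225 ,  0.04030384]), 'grip_force': 0.0, 'finger_gap': 84.95252952577843} 25.0
```

View pics/top0.png

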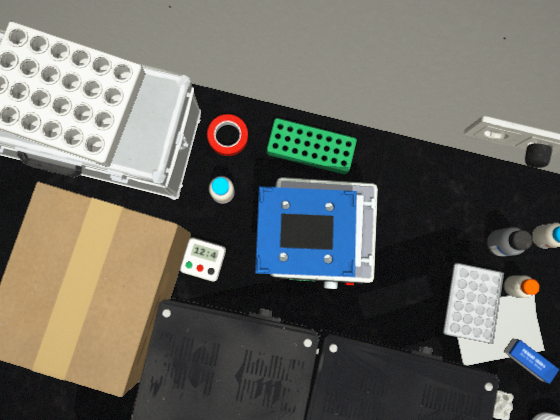

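View pics/scene0.png

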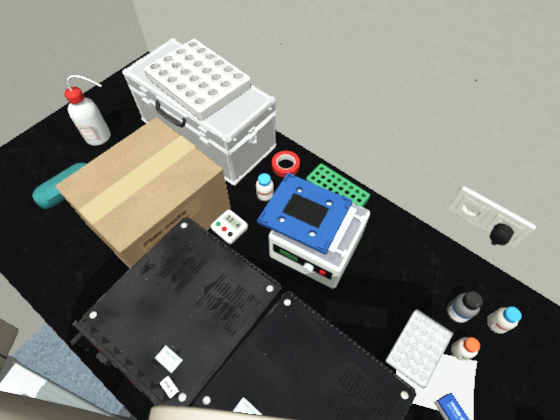

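The top view shows the blue plate (centre about 310,231) on the shaker, offset left (+y). The bottle is at (221,188), the timer at (204,258). I'll zoom in.

```bash
python3 - <<'E'
import cv2,pickle
c=pickle.load(open("pics/top.pkl","rb"))["color"][170:300,245:390,::-1]
cv2.imwrite("pics/crop.png",cv2.resize(c,None,fx=4.5,fy=4.5,interpolation=cv2.INTER_CUBIC))
E
```

```text
(no output)
```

View pics/crop.png

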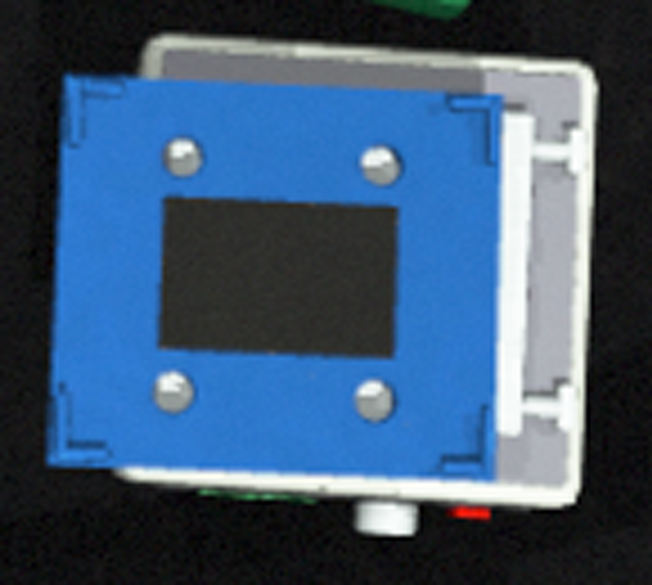

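```bash
cat > h.py <<'E'
import numpy as np
def bp(s,u,v,z):
    d=s["R"].T@np.array([(u-s["cx"])/s["fx"],(v-s["cy"])/s["fy"],1]); o=-s["R"].T@np.array(s["t"])
    return (o+d*(z-o[2])/d[2])[:2]
E
python3 - <<'E'
import pickle,numpy as np
from h import *
s=pickle.load(open("pics/top.pkl","rb"))
f=lambda p,z:bp(s,p[0]/4.5+245-.39,p[1]/4.5+170-.39,z)
P=np.array([f(p,150) for p in[(66,75),(502,96),(495,480),(48,466)]])
H=np.array([f(p,z) for p,z in[((145,33),115),((598,66),115),((579,508),115)]])
E=np.array([f(p,130) for p in[(534,112),(520,436)]])
hol=np.array([f(p,147) for p in[(183,157),(380,165),(374,401),(173,392)]])
for n,a in(("plate",P),("hous",H),("edge",E),("holes",hol)):
    d=np.diff(np.vstack([a,a[:1]]),axis=0); print(n,a.round(1).tolist(),np.hypot(*d.T).round(1),np.degrees(np.arctan2(d[:,1],d[:,0])).round(2))
print(P.mean(0),hol.mean(0),"housing c",(H[0]+H[2])/2)
yaw=np.arctan2(*(E[0]-E[1])[::-1]); print(np.degrees(yaw))
print("platform c",E.mean(0)+63*np.array([-np.sin(yaw),np.cos(yaw)]))
for n,uv,z in(("bottle",(221,187),71),("timer",(204,258),20)):print(n,bp(s,*uv,z))
E
```

```text
plate [[691.6, -183.2], [681.9, -331.5], [552.2, -323.9], [559.9, -174.7]] [148.6 129.9 149.3 132. ] [-93.76 176.66  87.02  -3.68]
hous [[712.2, -211.8], [697.6, -373.0], [541.7, -359.3]] [161.8 156.4 225.4] [-95.17 174.99  40.87]
edge [[679.2, -346.3], [566.9, -336.8]] [112.7 112.7] [175.15  -4.85]
holes [[663.2, -222.4], [659.3, -289.4], [579.4, -284.7], [583.8, -217.1]] [67.1 80.1 67.7 79.7] [-93.36 176.59  86.29  -3.82]
[ 621.39271611 -253.32875975] [ 621.42091315 -253.40646001] housing c [ 626.95953799 -285.57582976]
-4.845696309683775
platform c [ 628.36024478 -278.75850323]
bottle [ 704.86485219 -119.83855686]
timer [588.79114002 -85.73826623]
```

>>> {"method": "apply_moves", "body": {"angular": [[0,0,-0.42],[0,0,-0.42],[0,0,-0.42],[0,0,-0.42],[0,0,-0.42],[0,0,-0.42],[0,0,-0.42],[0,0,-0.45],[0,0,0],[0,0,0]], "travel": [[0.95,0.97,0],[0.95,0.97,0],[0.95,0.97,0],[0.95,0.97,0],[0.95,0.97,0],[0.95,0.97,0],[0.95,0.97,0],[0.95,0.97,0],[0,0,0],[0,0,0]], "jaw": [1,1,1,1,1,1,1,1,1,1]}}

```text
time: 1.35
tool_pos: [530.6, -245.0, 255.7]
tcp_rot: [-180.0, 0.1, -4.8]
ft_force: [-0.1, 0.5, 0.5]
finger_gap: 85.4
grip_force: 0.0
```

```bash
python3 - <<'E'
import pickle,numpy as np
from scipy.optimize import least_squares
ss=[pickle.load(open(f"pics/{n}.pkl","rb")) for n in("top","scene")]
def tri(pts):
    def f(X):
        o=[]
        for s,p in zip(ss,pts):
            c=s["R"]@X+s["t"]; o+=[s["fx"]*c[0]/c[2]+s["cx"]-p[0],s["fy"]*c[1]/c[2]+s["cy"]-p[1]]
        return o
    q=least_squares(f,[500,-250,100]); return q.x.round(),q.cost.round(1)
print(tri([(333,349),(287,302)]),tri([(308,343),(271,289)]),tri([(166,313),(184,225)]))
E
```

```text
(array([ 442., -293.,  114.]), np.float64(0.3)) (array([ 452., -255.,  114.]), np.float64(0.9)) (array([502., -37., 116.]), np.float64(0.3))
```

>>> {"method": "apply_moves", "body": {"angular": [[0,0,0],[0,0,0],[0,0,0],[0,0,0],[0,0,0],[0,0,0]], "travel": [[0,0,-0.6],[0,0,-0.6],[0,0,-0.6],[0,0,-0.6],[0,0,-0.3],[0,0,0]], "jaw": [1,1,1,1,1,1]}}

```text
time: 2.1
tool_pos: [529.8, -245.5, 147.4]
tcp_rot: [-180.0, 0.1, -5.0]
ft_force: [-0.0, 0.2, -0.0]
finger_gap: 85.4
grip_force: 0.0
```

```bash
python3 - <<'E'
from bench import r
import cv2,numpy as np
w=r.snapshot("wrist")["color"];s=r.snapshot("scene")["color"][150:300,200:420]
cv2.imwrite("pics/a.png",np.hstack([cv2.resize(w,(400,300)),cv2.resize(s,(400,300),interpolation=2)])[:,:,::-1])
E
```

```text
(no output)
```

View pics/a.png

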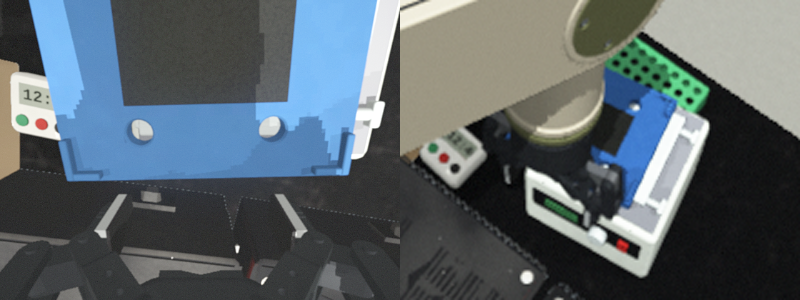

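The wrist view (left) shows the plate edge straight ahead of both fingertips. In the scene view the fingers are clear of the housing. I'll push along shaker +x.

>>> {"method": "apply_moves", "body": {"angular": [[0,0,0],[0,0,0],[0,0,0],[0,0,0],[0,0,0],[0,0,0],[0,0,0]], "travel": [[0.1,-0.009,0],[0.1,-0.008,0],[0.05,-0.004,0],[0.05,-0.004,0],[0.025,-0.002,0],[0.025,-0.002,0],[0,0,0]], "jaw": [1,1,1,1,1,1,1]}}

```text
time: 3.08
tool_pos: [544.8, -246.0, 148.2]
tcp_rot: [-180.0, 0.0, -4.9]
ft_force: [-2.1, 1.6, 1.3]
finger_gap: 85.7
grip_force: 1.1
```

>>> {"method": "apply_moves", "body": {"angular": [[0,0,0],[0,0,0]], "travel": [[0.025,-0.002,0],[0.025,-0.002,0]], "jaw": [1,1]}}

```text
time: 3.32
tool_pos: [546.9, -246.3, 148.3]
tcp_rot: [-180.0, 0.0, -4.9]
ft_force: [-1.9, 1.4, 1.1]
finger_gap: 85.3
grip_force: 1.1
```

>>> {"method": "apply_moves", "body": {"angular": [[0,0,0],[0,0,0]], "travel": [[0.025,-0.002,0],[0.025,-0.002,0]], "jaw": [1,1]}}

```text
time: 3.58
tool_pos: [548.9, -246.7, 148.3]
tcp_rot: [180.0, 0.0, -4.9]
ft_force: [-2.6, 0.5, 1.6]
finger_gap: 85.2
grip_force: 1.3
```

>>> {"method": "apply_moves", "body": {"angular": [[0,0,0],[0,0,0]], "travel": [[0.025,-0.002,0],[0.025,-0.002,0]], "jaw": [1,1]}}

```text
time: 3.82
tool_pos: [550.9, -246.8, 148.3]
tcp_rot: [180.0, 0.0, -4.9]
ft_force: [-3.0, -0.3, 1.3]
finger_gap: 85.5
grip_force: 1.3
```

>>> {"method": "apply_moves", "body": {"angular": [[0,0,0],[0,0,0],[0,0,0]], "travel": [[0.025,-0.002,0],[0.025,-0.002,0],[0.02,-0.002,0]], "jaw": [1,1,1]}}

```text
time: 4.2
tool_pos: [553.8, -246.9, 148.3]
tcp_rot: [-180.0, -0.0, -4.9]
ft_force: [-2.9, 0.5, -0.0]
finger_gap: 85.7
grip_force: 1.2
```

>>> {"method": "apply_moves", "body": {"angular": [[0,0,0],[0,0,0],[0,0,0],[0,0,0],[0,0,0],[0,0,1],[0,0,1],[0,0,1],[0,0,1],[0,0,1],[0,0,1],[0,0,1],[0,0,1],[0,0,1],[0,0,1],[0,0,1],[0,0,0.25],[0,0,0]], "travel": [[-0.2,0.017,0],[-0.2,0.017,0],[0,0,0.8],[0,0,0.9],[0,0,0.8],[0.4,0.4,0],[0.4,0.4,0],[0.4,0.4,0],[0.3,0.4,0],[0.3,0.4,0],[0.3,0.4,0],[0.3,0.3,0],[0,0,0],[0,0,0],[0,0,0],[0,0,0],[0,0,0],[0,0,0]], "jaw": [1,1,1,1,1,1,1,1,1,1,1,1,1,1,1,1,1,1]}}

```text
time: 6.45
tool_pos: [633.5, -137.6, 248.4]
tcp_rot: [180.0, 0.0, 85.0]
ft_force: [-0.3, -0.3, 0.4]
finger_gap: 85.6
grip_force: 0.0
```

```bash
python3 - <<'E'
from bench import r
import cv2,pickle
s=r.snapshot("top"); pickle.dump(s,open("pics/top2.pkl","wb"))
c=s["color"][170:300,225:390,::-1]
cv2.imwrite("pics/b.png",cv2.resize(c,None,fx=4.5,fy=4.5,interpolation=cv2.INTER_CUBIC))
E
```

```text
(no output)
```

View pics/b.png

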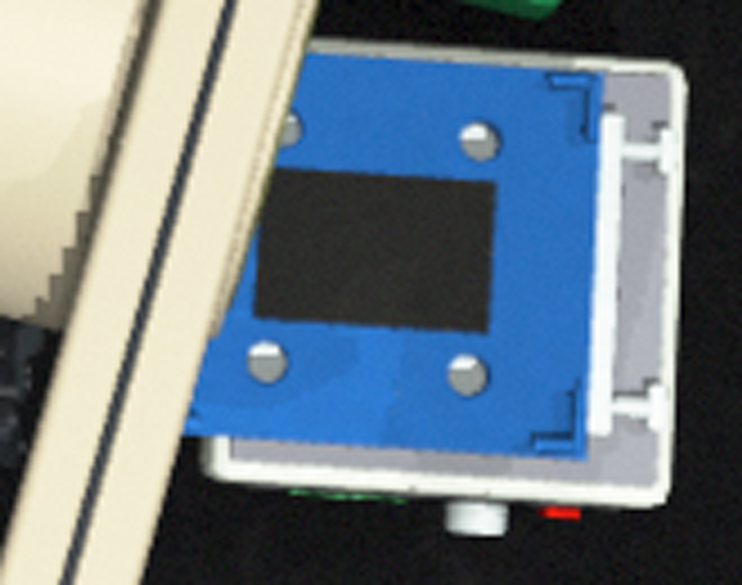

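Right holes are at (479,141) and (467,375), lower-left hole at (267,361), right corners at (603,74) and (585,459), platform edge at (624,113)–(609,434).

```bash
python3 - <<'E'
import pickle,numpy as np
from h import *
s=pickle.load(open("pics/top2.pkl","rb"))
f=lambda p,z:bp(s,p[0]/4.5+225-.39,p[1]/4.5+170-.39,z)
E=np.array([f(p,130) for p in[(624,113),(609,434)]])
a,b,c=[f(p,147) for p in[(479,141),(467,375),(267,361)]]
yaw=np.arctan2(*(E[0]-E[1])[::-1]); d=a-b; print(np.degrees(yaw)+180*0,np.degrees(np.arctan2(d[1],d[0])),np.degrees(np.arctan2(*(c-b)[::-1]))-90)
C=E.mean(0)+63*np.array([-np.sin(yaw),np.cos(yaw)]); h=(a+c)/2
T,B=f((603,74),152),f((585,459),152)
R=np.array([[np.cos(yaw),np.sin(yaw)],[-np.sin(yaw),np.cos(yaw)]])
print(C,h,R@(h-C)); print("edge rel",R@(T-C),R@(B-C)); print("tool",R@(np.array([633.5,-137.6])-C))
E
```

```text
-5.045193141448347 -4.896079376168422 -5.13105078193378
[ 628.74746138 -278.61177234] [ 630.80499992 -255.74332185] [ 0.03848145 22.96079293]
edge rel [ 65.03563105 -50.9957284 ] [-65.37218584 -51.13991588]
tool [ -7.66665882 140.88338761]
```

>>> {"method": "apply_moves", "body": {"angular": [[0,0,0],[0,0,0],[0,0,0],[0,0,0],[0,0,0],[0,0,0],[0,0,0]], "travel": [[0.14,-0.59,0],[0,0,-0.5],[0,0,-0.6],[0,0,-0.6],[0,0,-0.6],[0,0,-0.2],[0,0,0]], "jaw": [1,1,1,1,1,1,1]}}

```text
time: 7.38
tool_pos: [638.7, -161.1, 147.2]
tcp_rot: [-179.9, -0.0, 85.1]
ft_force: [0.2, -0.3, 0.1]
finger_gap: 85.6
grip_force: 0.0
```

>>> {"method": "apply_moves", "body": {"angular": [[0,0,0],[0,0,0],[0,0,0],[0,0,0],[0,0,0],[0,0,0],[0,0,0],[0,0,0],[0,0,0],[0,0,0]], "travel": [[-0.009,-0.1,0],[-0.004,-0.05,0],[-0.002,-0.025,0],[-0.002,-0.025,0],[-0.002,-0.025,0],[-0.002,-0.025,0],[-0.002,-0.025,0],[-0.002,-0.025,0],[-0.002,-0.025,0],[-0.002,-0.025,0]], "jaw": [1,1,1,1,1,1,1,1,1,1]}}

```text
time: 8.62
tool_pos: [638.2, -175.1, 148.3]
tcp_rot: [-180.0, -0.0, 85.1]
ft_force: [0.9, 3.0, 0.3]
finger_gap: 85.5
grip_force: 1.1
```

>>> {"method": "apply_moves", "body": {"angular": [[0,0,0],[0,0,0],[0,0,0],[0,0,0],[0,0,0],[0,0,0],[0,0,0],[0,0,0],[0,0,0],[0,0,0]], "travel": [[-0.002,-0.025,0],[-0.002,-0.025,0],[-0.002,-0.025,0],[-0.002,-0.025,0],[-0.002,-0.025,0],[-0.002,-0.025,0],[-0.002,-0.025,0],[-0.002,-0.025,0],[-0.002,-0.025,0],[-0.002,-0.025,0]], "jaw": [1,1,1,1,1,1,1,1,1,1]}}

```text
time: 9.88
tool_pos: [637.3, -185.2, 148.3]
tcp_rot: [-180.0, 0.0, 85.1]
ft_force: [0.2, 1.0, -0.7]
finger_gap: 85.5
grip_force: 1.0
```

>>> {"method": "apply_moves", "body": {"angular": [[0,0,0],[0,0,0],[0,0,0]], "travel": [[-0.002,-0.025,0],[-0.002,-0.025,0],[-0.002,-0.025,0]], "jaw": [1,1,1]}}

```text
time: 10.25
tool_pos: [637.1, -188.2, 148.2]
tcp_rot: [-180.0, -0.0, 85.1]
ft_force: [1.1, 2.1, -0.5]
finger_gap: 85.4
grip_force: 1.0
```

>>> {"method": "apply_moves", "body": {"angular": [[0,0,0],[0,0,0]], "travel": [[-0.001,-0.015,0],[-0.001,-0.015,0]], "jaw": [1,1]}}

```text
time: 10.5
tool_pos: [637.0, -189.4, 148.3]
tcp_rot: [-180.0, 0.0, 85.1]
ft_force: [0.6, 1.1, 0.3]
finger_gap: 85.3
grip_force: 1.0
```

>>> {"method": "apply_moves", "body": {"angular": [[0,0,0],[0,0,0]], "travel": [[-0.001,-0.012,0],[-0.001,-0.012,0]], "jaw": [1,1]}}

```text
time: 10.75
tool_pos: [636.9, -190.3, 148.3]
tcp_rot: [-180.0, -0.0, 85.1]
ft_force: [-0.2, 2.3, -0.1]
finger_gap: 85.7
grip_force: 0.9
```

>>> {"method": "apply_moves", "body": {"angular": [[0,0,0],[0,0,0]], "travel": [[-0.001,-0.01,0],[-0.001,-0.01,0]], "jaw": [1,1]}}

```text
time: 11.0
tool_pos: [636.8, -191.1, 148.3]
tcp_rot: [-180.0, -0.0, 85.1]
ft_force: [0.7, 1.9, -0.5]
finger_gap: 85.3
grip_force: 0.9
```

>>> {"method": "apply_moves", "body": {"angular": [[0,0,0],[0,0,0]], "travel": [[-0.001,-0.01,0],[-0.001,-0.01,0]], "jaw": [1,1]}}

```text
time: 11.25
tool_pos: [636.9, -192.3, 148.5]
tcp_rot: [180.0, 0.0, 85.1]
ft_force: [0.8, 0.2, 0.4]
finger_gap: 85.7
grip_force: 0.0
```

>>> {"method": "apply_moves", "body": {"angular": [[0,0,0]], "travel": [[-0.001,-0.01,0]], "jaw": [1]}}

```text
time: 11.38
tool_pos: [636.8, -192.6, 148.5]
tcp_rot: [180.0, 0.0, 85.1]
ft_force: [-0.2, 0.0, -0.3]
finger_gap: 85.5
grip_force: 0.0
```

>>> {"method": "apply_moves", "body": {"angular": [[0,0,0]], "travel": [[-0.001,-0.01,0]], "jaw": [1]}}

```text
time: 11.5
tool_pos: [636.7, -192.9, 148.3]
tcp_rot: [180.0, 0.0, 85.1]
ft_force: [-0.1, -0.1, 0.2]
finger_gap: 85.4
grip_force: 0.0
```

Contact vanished, so the plate seems to have dropped. I'll back off, rise and look.

>>> {"method": "apply_moves", "body": {"angular": [[0,0,0],[0,0,0],[0,0,0],[0,0,0],[0,0,0],[0,0,0],[0,0,0],[0,0,0],[0,0,0],[0,0,0]], "travel": [[0.02,0.2,0],[0.02,0.2,0],[0,0,0.8],[0,0,0.8],[0,0,0.8],[-0.8,0.5,0],[-0.9,0.5,0],[-0.9,0.5,0],[-0.9,0.5,0],[0,0,0]], "jaw": [1,1,0.5,0,0,0,0,0,0,0]}}

```text
time: 12.75
tool_pos: [496.4, -94.9, 244.0]
tcp_rot: [-180.0, -0.0, 85.2]
ft_force: [-0.2, -0.8, -0.3]
finger_gap: -0.2
grip_force: 0.0
```

```bash
python3 - <<'E'
from bench import r
import cv2,pickle,numpy as np
s=r.snapshot("top"); pickle.dump(s,open("pics/top3.pkl","wb"))
q=r.snapshot("scene"); pickle.dump(q,open("pics/scene3.pkl","wb"))
k=lambda c:cv2.resize(c[:,:,::-1],(400,400),interpolation=cv2.INTER_CUBIC)
cv2.imwrite("pics/c.png",np.hstack([k(s["color"][165:295,255:385]),k(q["color"][165:295,250:380])]))
E
```

```text
(no output)
```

View pics/c.png

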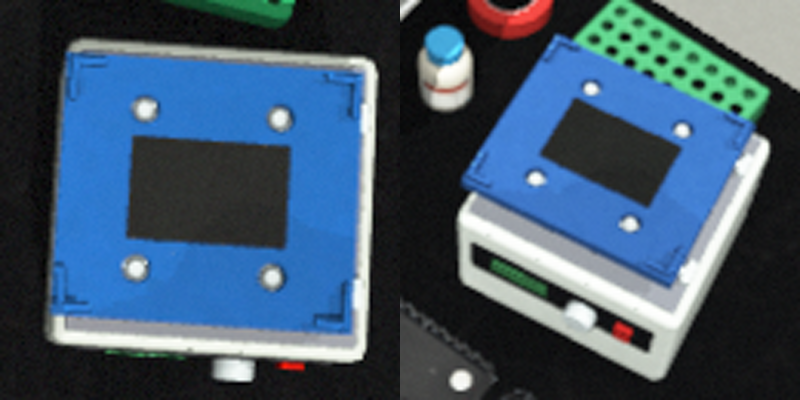

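All four pins show as bright discs centred in the holes, in both views. Now a gentle press at the centre confirms the height.

>>> {"method": "apply_moves", "body": {"angular": [[0,0,0],[0,0,0],[0,0,0],[0,0,0],[0,0,0],[0,0,0],[0,0,0],[0,0,0],[0,0,0],[0,0,0]], "travel": [[0.66,-0.92,0],[0.66,-0.92,0],[0.66,-0.92,0],[0.66,-0.92,0],[0.66,-0.92,0],[0,0,-0.5],[0,0,-0.5],[0,0,-0.4],[0,0,-0.2],[0,0,0]], "jaw": [0,0,0,0,0,0,0,0,0,0]}}

```text
time: 14.1
tool_pos: [629.9, -280.0, 179.8]
tcp_rot: [-180.0, -0.0, 85.1]
ft_force: [-1.1, -0.4, 0.2]
finger_gap: 0.3
grip_force: 0.0
```

>>> {"method": "apply_moves", "body": {"angular": [[0,0,0],[0,0,0],[0,0,0]], "travel": [[0,0,-0.05],[0,0,-0.05],[0,0,-0.05]], "jaw": [0,0,0]}}

```text
time: 14.48
tool_pos: [630.5, -280.9, 174.7]
tcp_rot: [180.0, 0.0, 85.1]
ft_force: [0.3, -0.1, -0.4]
finger_gap: 0.0
grip_force: 0.0
```

>>> {"method": "apply_moves", "body": {"angular": [[0,0,0],[0,0,0],[0,0,0]], "travel": [[0,0,-0.025],[0,0,-0.025],[0,0,-0.025]], "jaw": [0,0,0]}}

```text
time: 14.85
tool_pos: [630.3, -280.8, 171.2]
tcp_rot: [180.0, 0.0, 85.1]
ft_force: [0.3, 0.4, -0.1]
finger_gap: 0.2
grip_force: 0.0
```

>>> {"method": "apply_moves", "body": {"angular": [[0,0,0],[0,0,0],[0,0,0]], "travel": [[0,0,-0.025],[0,0,-0.025],[0,0,-0.025]], "jaw": [0,0,0]}}

```text
time: 15.22
tool_pos: [630.3, -280.7, 168.2]
tcp_rot: [-180.0, 0.0, 85.1]
ft_force: [0.5, -0.3, 0.1]
finger_gap: 0.2
grip_force: 0.0
```

>>> {"method": "apply_moves", "body": {"angular": [[0,0,0],[0,0,0]], "travel": [[0,0,-0.02],[0,0,-0.02]], "jaw": [0,0]}}

```text
time: 15.48
tool_pos: [630.3, -280.8, 166.6]
tcp_rot: [180.0, 0.0, 85.1]
ft_force: [0.4, -0.0, -0.3]
finger_gap: -0.1
grip_force: 0.0
```

>>> {"method": "apply_moves", "body": {"angular": [[0,0,0],[0,0,0]], "travel": [[0,0,-0.015],[0,0,-0.015]], "jaw": [0,0]}}

```text
time: 15.72
tool_pos: [630.3, -280.7, 165.5]
tcp_rot: [-180.0, 0.0, 85.1]
ft_force: [-0.3, -0.2, 0.9]
finger_gap: -0.2
grip_force: 0.0
```

>>> {"method": "apply_moves", "body": {"angular": [[0,0,0],[0,0,0]], "travel": [[0,0,-0.01],[0,0,-0.005]], "jaw": [0,0]}}

```text
time: 15.98
tool_pos: [630.3, -280.7, 165.2]
tcp_rot: [180.0, 0.0, 85.1]
ft_force: [-0.8, 0.0, 1.8]
finger_gap: -0.2
grip_force: 1.2
```

>>> {"method": "apply_moves", "body": {"angular": [[0,0,0],[0,0,0],[0,0,0]], "travel": [[0,0,-0.01],[0,0,-0.01],[0,0,0]], "jaw": [0,0,0]}}

```text
time: 16.35
tool_pos: [630.3, -280.7, 165.1]
tcp_rot: [180.0, 0.0, 85.1]
ft_force: [-3.3, 1.2, 6.8]
finger_gap: 0.1
grip_force: 3.3
```

>>> {"method": "apply_moves", "body": {"angular": [[0,0,0],[0,0,0],[0,0,0],[0,0,0],[0,0,0],[0,0,0],[0,0,0],[0,0,0],[0,0,0]], "travel": [[0,0,0.05],[0,0,0.4],[0,0,0.8],[0,0,0.8],[-0.8,0.9,0],[-0.8,0.9,0],[-0.8,0.9,0],[-0.8,0.9,0],[0,0,0]], "jaw": [0,0,0,0,0,0,0,0,0]}}

```text
time: 17.48
tool_pos: [500.7, -134.6, 246.8]
tcp_rot: [180.0, -0.0, 85.2]
ft_force: [0.0, -0.9, 0.6]
finger_gap: -0.1
grip_force: 0.0
```

```bash
python3 - <<'E'
from bench import r
import cv2,numpy as np
s=r.snapshot("top");q=r.snapshot("scene")
k=lambda c:cv2.resize(c[:,:,::-1],(400,400),interpolation=cv2.INTER_CUBIC)
cv2.imwrite("pics/d.png",np.hstack([k(s["color"][165:295,255:385]),k(q["color"][165:295,250:380])]))
E
```

```text
(no output)
```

View pics/d.png

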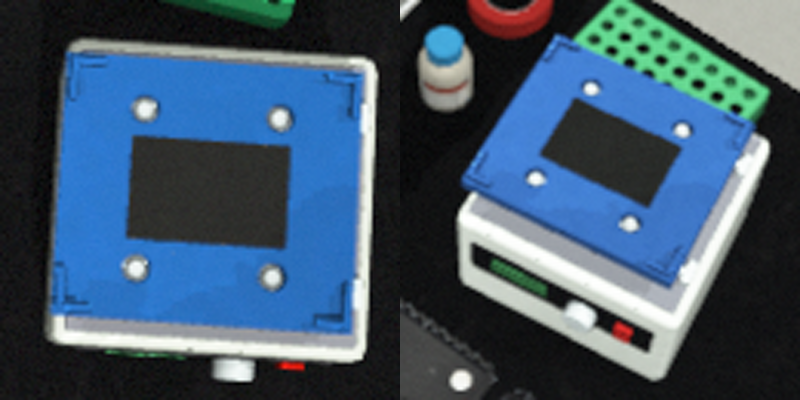

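The plate hasn't moved, lies flat over all four pins, and its top was measured at z ≈ 140 mm. The bottle is undisturbed.

```bash
python3 -c "
from bench import r
print(r.hand_in())"
```

```text
the job is handed in; nothing more can be done
None
```

The adapter plate is down over all four pins, flush on the platform (top felt at about 140 mm, the seated height), and the job was handed in at about 17.5 s with the arm clear; the highest force I read was about 7 N and neither the bottle nor the timer was touched, but the hand-in returned no verdict.

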